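# Set the batch drum to 7 and rack the gauge plate

### The arm

A 7-joint arm with a two-finger parallel gripper is mounted at the origin on the work surface. World frame = base frame: x ahead of the robot, y to its left, z up, the work surface at z = 0. Lengths are in m, angles in rad, forces in N, time in s.
With the tool pointing down it reaches from about 0.4 to 0.875 m from the base axis. Payload 19.3 kg.
Tool frame: the origin (TCP) lies where the fingers leave the gripper's body, on its centre line; the fingertips stand bot.tip_reach ahead of it and the grasp point (between the pads) lies 54 mm ahead of it (bot.tip_reach is the distance from the TCP to the fingertips, in m); z points along the fingers, y is the line along which they close (so a half turn about z gives the same grasp; the last joint's range is limited). The gripper opens to 85 mm and grips with 20 to 120 N. Pads are 22 mm wide; open, the fingers measure 114 mm over their backs; the gripper's body (76 mm by 85 mm) begins 54 mm behind the grasp point. The pads swing forward as they close: fully open they stand 13 mm farther back than shut.
Start: joints at [-1.42, 0.521, -0.036, 1.599, 0.021, 1.021, -0.113], TCP at [0.137, 0.61, 0.304] pointing down, gripper open.
Joint ranges: [-2.91, 2.91], [-0.3, 2.13], [-1.5, 1.42], [0.17, 2.43], [-1.26, 4.41], [0.16, 1.93], [-2.52, 2.52]. Speed limits (rad/s): [1.89, 1.89, 2.39, 2.39, 3.01, 3.01, 3.01].

### API

Orientations are given as [roll, pitch, yaw] about the fixed x, y, z axes, in that order (R = Rz(yaw) Ry(pitch) Rx(roll)).
In Python, from workcell import bot gives the robot as it stands. The module is installed in compiled form; this text tells all that it offers.
- The arm moves only by the shell command python3 -m jog 'ROWS' [FORCE]. ROWS is JSON, a list that holds one entry, the list of rows, each a list of 7 numbers: the shift along the tool's x, y, z in mm, then the turn, a rotation vector about the tool's x, y, z in rad, then the opening, from 0 (shut) to 1 (fully open). In form: [[[tx, ty, tz, wx, wy, wz, fingers], ...]]. A call has 1 to 5 rows; each row shifts and turns the commanded pose from where the row before left it, along the tool's axes as they then stand; what a row does not reach is not made up. A row lasts 1/10 s, in which the tool goes at most 50 mm and 8.59 degrees, less where a joint would pass 70% of its speed; a pose out of reach is approached as far as the arm can. A call is refused whole if a number of a shift passes 50 or a number of a turn 0.15, either way. A call with a gripper value outside its range is refused whole. The fingers move at their own pace and stop on an object; FORCE is the grip in N (left out, the last holds). Time passes only in rows, so rows that do not move let the fingers close. It gives the time, the measured TCP pose, the force, the opening and the grip force at its end, in the units of the state.
- bot.observe(): the state, without advancing time (a new reading comes with each control period).
- bot.grab_frame(name): name is "side" or "top"; returns a dict with "img" (420x560x3 uint8, red, green, blue), "intrinsics" (3x3 intrinsics, pixels), "R" (3x3) and "t" (3): a world point X has camera coordinates R X + t. Camera axes: x right, y down, z forward; pixel columns grow to the right and rows downward; lengths in m; the calibration is good to about 2 mm. A picture is of the moment at which its call begins. There is no depth.
- bot.job_done(): hands the job in; it is judged then, once.
Trained networks look in a picture, given as the dict that the camera call returned (one of the last four; its "shot" number tells which), for a name from the list of things; names that differ only in an ending like _2 or _b are one class to them, and where a whole thing is asked for, a point or a joint stands for the part that bears it (a point fixed in the world has none). Each returns a list of dicts, best first, with "conf" (0 to 1); they miss things now and then, are a little off and sometimes report something else, mostly with a low value. They report only what shows in the picture. A call takes as long as a camera call. They do not tell look-alikes from the thing itself.
- bot.trace(query, picture): "region" (420x560 bool, what is visible of it).
- bot.spot_point(query, picture): "xyz" ([x, y, z] in m, in world coordinates, good to about 4 mm: a listed point, or the origin of a listed thing).
The state is a dict: "clock": time; "qpos": joint angles; "qd": joint speeds; "joint_efforts": joint torques, N m; "position": TCP position; "tool_rot": TCP orientation; "force": force on the tool from outside, world axes, zero at the start; "moment": the same for the moment, N m; "grip_width": finger opening in m; "finger_force": force on a finger pad.
Only numpy, scipy, OpenCV 4.12 (cv2) and the standard library are available. Lean on these libraries where they do the work, as an engineer would, in place of code of your own. Each camera call takes 0.05 s, during which the arm holds its last target. There are 200 camera calls.

### The job

Get the slab station ready for batch 7: first turn the black bar on the tilted number drum until the 7 stands in the middle of its little window, and let go. Then lift the orange gauge plate out of the steel draining stand and slide it upright and fully home into the one grey rack slot whose width matches its thickness. Do not push the other kitchen things about.

Things in the scene. Friction and masses are not known exactly. Their poses are not given: they have to be found in the camera images.
- counter: Fixed number counter: grey foot 150 x 130 x 18 mm, pedestal, round head 154 mm across with a blue bevelled cover; its axis leans 33 degrees from vertical towards the counter's -x (+x is uphill). Origin: middle of the foot's underside, z up; the axis meets the drum's underside 80 mm above it. Window 30 mm wide with two red marks in the bevel, 55 degrees clockwise from uphill. Top 160 mm up.
- drum (a joint): Turn in rad of the white bevelled drum (144 mm across below, 90 mm at its flat top, 32 mm high) under the cover. Digits 0 to 9 around its bevel, 0.6283 rad apart; value = 0.6283 x the digit centred in the window. Grows as the drum turns anticlockwise seen looking down its leaning axis onto the bar. Stops at 0 and 5.655. Friction about 0.06 N m, no clicks, stays where left.
- bar_grip (a point): Grip point of the black bar on the drum's flat top: on the axis, 25 mm above that top (57 mm from the drum's underside), 13 mm below the bar's top. Bar 72 mm long, 16 mm thick, 38 mm high. Turns with the drum: z is the leaning axis, up and out; x along the bar, y across its thickness. With the drum at 0, x points uphill.
- plate: Orange plastic gauge plate, 110 mm long (x), 14 mm thick (y), 100 mm high (z), about 0.15 kg, standing upright on its long edge in the draining stand at the start. Origin: middle of its underside.
- stand: Low steel draining stand fixed to the bench, 130 x 70 mm. Floor 8 mm thick, two thin rails along x 20 mm apart, and end posts, up to 30 mm above the bench. The plate starts between the rails, its underside 8 mm above the bench. Origin: middle of the underside.
- rack: Steel base plate of the slotted rack, 150 x 270 x 8 mm, fixed. The three grey slot blocks stand side by side on it, 85 mm apart along its y, in an order that changes. Origin: middle of the underside.
- slot_fit: Grey slot block with the matching slot: 18 mm wide (y), 124 mm long (x) closed at both ends, 35 mm deep, open at the top. Block 138 x 66 x 43 mm. Origin: middle of the block's underside (8 mm above the bench); the slot's floor is 8 mm above the origin and its mouth 43 mm above it.
- slot_narrow: Grey slot block of the same outside size with a 9 mm wide slot: too narrow for the plate. Origin as for the matching block.
- slot_wide: Grey slot block of the same outside size with a 28 mm wide slot: too wide, the plate would lean in it. Origin as for the matching block.
- bowl: Steel bowl, 150 mm across, 65 mm high, at the far edge; leave alone. Origin: middle of the underside.
- jar: Amber jar, 72 mm across, 100 mm high, at the far edge; leave alone. Origin: middle of the underside.
- scraper: Scraper with a steel blade and a blue handle, 195 mm long, lying beyond the draining stand; leave alone. Origin: underside, between blade and handle.
- scissors: Steel scissors, about 170 mm long, lying at the right front; leave alone. Origin near the pivot.
- spatula: Spatula lying flat in front of the counter, on the left; leave alone. Origin: middle of the underside.
There are look-alikes about, which are no part of the job. Of the things like the plate, leave any that is blue or white; of the rest the smaller one is meant.

How it is judged:
By the outcome, as a careful person would: the job done as asked, in the order asked, and still so for the second after the job is handed in, with the robot touching nothing.
It also fails if it takes over 67 s, if anything falls off the work surface, if the arm or the gripper's body presses on something with over 40 N, if the wrist force passes 120 N, or if a joint passes its speed limit or range.

## Working session

There is one attempt and no reset: what is moved stays moved. The work goes in short steps, Python scripts to look and compute and a shell command to move; the robot and the scene stay as the last step left them, time stands still between calls to the robot, and variables do not carry over. Pictures are saved under pics/ and viewed, at most 10 in all, crops included, and the job is handed in when it is done.

```bash
mkdir -p pics; cat > h.py <<'E'
from workcell import bot
import numpy as np, cv2
def save(f,n): cv2.imwrite('pics/'+n,cv2.cvtColor(f['img'],cv2.COLOR_RGB2BGR))
def proj(f,X):
    c=f['R']@np.asarray(X,float)+f['t']; p=f['intrinsics']@c; return p[:2]/p[2]
def ray(f,uv,z):
    R,t=np.array(f['R']),np.array(f['t']); d=R.T@np.linalg.solve(f['intrinsics'],[uv[0],uv[1],1]); o=-R.T@t
    return o+d*(z-o[2])/d[2]
E
python3 - <<'E'
from h import *
s=bot.observe(); print(s['clock'],s['position'],s['tool_rot'],s['grip_width'],bot.tip_reach)
for n in('side','top'):
    f=bot.grab_frame(n); save(f,n+'0.png'); print(n,'cam',-np.array(f['R']).T@f['t'])
    for q in('counter','bar_grip','plate','stand','rack','slot_fit','slot_narrow','slot_wide'):
        for d in bot.spot_point(q,f)[:4]: print(q,round(d['conf'],2),np.round(d['xyz'],3),np.round(proj(f,d['xyz'])))
E
```

```text
0.0 [0.13688476 0.60954915 0.30328929] [-3.14038205e+00  1.05998322e-04  2.92075871e+00] 0.08551234816455722 0.0726
side cam [0.30471556 0.83474267 0.82765966]
counter 0.93 [ 0.599  0.309 -0.004] [219. 347.]
bar_grip 0.95 [0.592 0.273 0.128] [222. 296.]
plate 0.93 [ 0.327 -0.214 -0.003] [365. 223.]
plate 0.83 [0.536 0.054 0.01 ] [275. 269.]
plate 0.83 [ 0.363 -0.045 -0.001] [346. 258.]
plate 0.72 [0.353 0.122 0.   ] [340. 304.]
stand 0.79 [0.534 0.056 0.001] [276. 272.]
slot_fit 0.72 [ 0.529 -0.253  0.008] [303. 203.]
slot_narrow 0.74 [ 0.517 -0.164  0.009] [300. 220.]
slot_wide 0.68 [ 0.535 -0.334  0.008] [306. 189.]
slot_wide 0.41 [0.542 0.055 0.011] [273. 269.]
top cam [ 0.33757027 -0.05009892  1.47315659]
counter 0.73 [0.595 0.309 0.001] [161. 201.]
bar_grip 0.91 [0.59  0.276 0.124] [162. 195.]
plate 0.96 [ 0.328 -0.215  0.002] [326. 282.]
plate 0.91 [0.351 0.124 0.   ] [218. 276.]
plate 0.76 [0.538 0.057 0.009] [239. 216.]
plate 0.52 [ 0.358 -0.043  0.001] [271. 273.]
stand 0.76 [0.534 0.056 0.003] [239. 218.]
rack 0.65 [ 0.529 -0.248 -0.001] [334. 218.]
slot_fit 0.59 [ 0.53  -0.256  0.005] [337. 218.]
slot_narrow 0.78 [ 0.518 -0.166  0.007] [309. 222.]
slot_wide 0.94 [ 0.537 -0.334  0.009] [362. 215.]
```

View pics/side0.png

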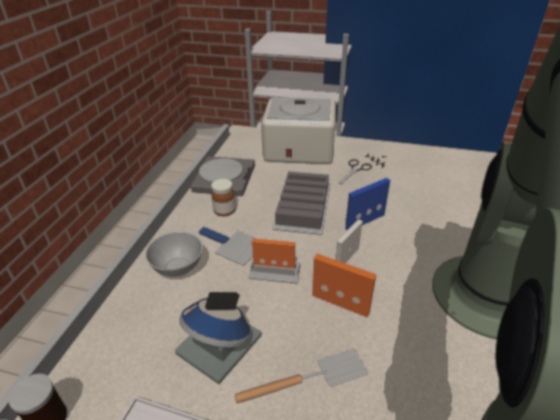

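View pics/top0.png

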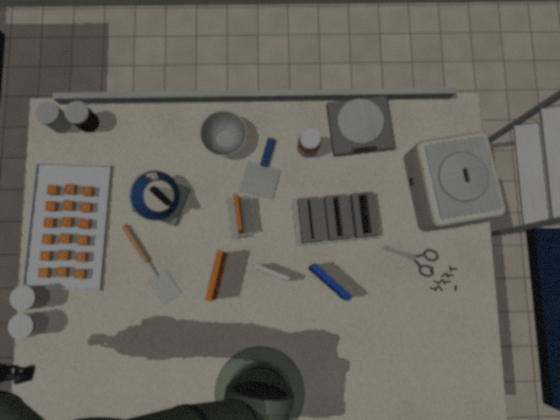

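Lookalikes of the plate, by side-view pixel: orange in the stand (275,256), larger orange (343,285), white (348,242) and blue (368,205). Blue and white are ruled out, and of the two orange ones the smaller stands in the stand, so I choose (275,256). In the top view the rack slots from left to right look narrow (309,222), fit (337,218), wide (362,215). I'll check both with close crops.

```bash
python3 - <<'E'
from h import *
fs=[bot.grab_frame(n) for n in('side','top')]
def crop(f,u,v,w,h): return cv2.resize(f['img'][v:v+h,u:u+w],(400,300),interpolation=cv2.INTER_CUBIC)
a=np.vstack([np.hstack([crop(fs[0],165,280,112,84),crop(fs[1],120,160,80,60)]),np.hstack([crop(fs[0],236,170,120,90+24),crop(fs[1],220,170,180,100)])])
save({'img':a},'crop1.png')
for n,f in zip('st',fs):
  for q in('bar_grip','plate','stand','slot_fit','counter','rack','drum'):
    for d in bot.trace(q,f)[:4]:
        r=d['region'].astype(np.uint8); c=cv2.findNonZero(r)
        if c is None: continue
        b=cv2.minAreaRect(c); m=f['img'][d['region']].mean(0)
        print(n,q,round(d['conf'],2),len(c),np.round(cv2.boxPoints(b)).astype(int).tolist(),m.round())
E
```

```text
s bar_grip 0.6 926 [[199, 292], [240, 292], [240, 319], [199, 319]] [84. 81. 75.]
s plate 0.96 1381 [[335, 197], [387, 179], [399, 212], [347, 230]] [51. 61. 99.]
s plate 0.94 1100 [[250, 265], [252, 238], [295, 242], [293, 268]] [147.  84.  52.]
s plate 0.88 676 [[328, 251], [357, 219], [373, 233], [343, 265]] [132. 124. 116.]
s plate 0.81 2648 [[301, 293], [316, 252], [382, 277], [367, 318]] [143.  79.  46.]
s stand 0.61 704 [[249, 283], [249, 264], [299, 264], [299, 283]] [132. 127. 122.]
s slot_fit 0.75 687 [[281, 202], [282, 185], [326, 189], [325, 205]] [91. 85. 83.]
s counter 0.71 4892 [[158, 337], [215, 274], [272, 325], [215, 388]] [85. 90. 95.]
s counter 0.16 977 [[184, 292], [240, 292], [240, 319], [184, 319]] [86. 82. 77.]
s rack 0.84 273 [[272, 224], [324, 213], [328, 232], [276, 244]] [142. 138. 132.]
s drum 0.78 966 [[184, 292], [240, 292], [240, 320], [184, 320]] [86. 82. 77.]
t bar_grip 0.59 892 [[131, 190], [153, 168], [181, 196], [159, 218]] [89. 87. 80.]
t plate 0.71 244 [[232, 194], [239, 193], [245, 232], [238, 233]] [107.  71.  41.]
t plate 0.71 591 [[204, 299], [217, 250], [229, 253], [216, 303]] [98. 65. 36.]
t plate 0.71 474 [[308, 268], [314, 261], [352, 297], [346, 304]] [40. 56. 94.]
t plate 0.53 194 [[254, 268], [256, 263], [290, 277], [288, 282]] [121. 121. 120.]
t stand 0.84 602 [[227, 198], [249, 195], [253, 236], [231, 239]] [93. 92. 89.]
t slot_fit 0.81 1011 [[323, 196], [345, 193], [351, 238], [328, 241]] [66. 64. 63.]
t counter 0.9 2375 [[121, 211], [138, 164], [192, 183], [176, 230]] [60. 65. 69.]
t rack 0.6 676 [[291, 199], [377, 193], [380, 238], [295, 245]] [89. 89. 86.]
t drum 0.82 816 [[143, 173], [173, 173], [173, 211], [143, 211]] [91. 89. 81.]
t drum 0.58 1025 [[323, 196], [346, 193], [351, 238], [328, 241]] [66. 64. 63.]
```

View pics/crop1.png

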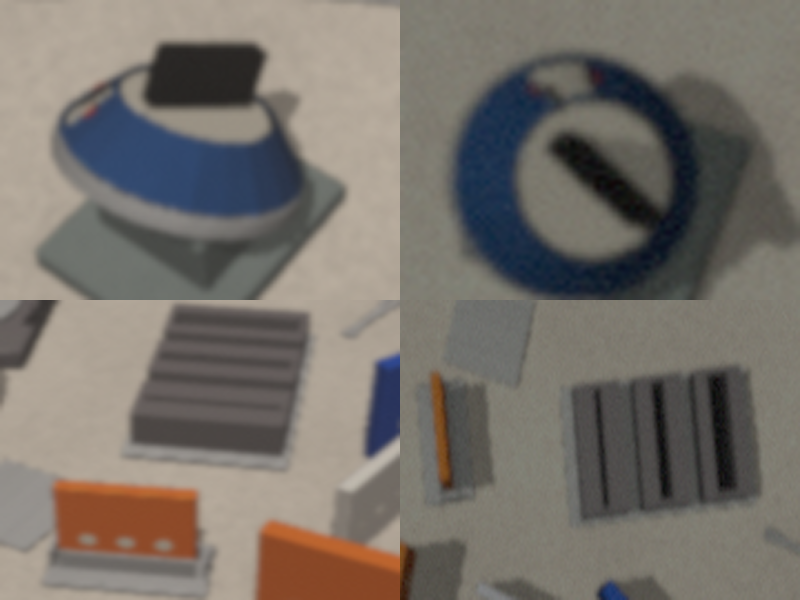

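The crops confirm the orange plate in the stand, and the middle rack slot has the medium width. The bar runs up-left to down-right in the top view. Next I'll fit the counter pose and bar angle, and enlarge the window.

```bash
cat > fit.py <<'E'
from h import *
from scipy.optimize import minimize
from scipy.spatial.transform import Rotation as Ro
def axes(yaw,th):  # frame at drum underside
    return (Ro.from_euler('z',yaw)*Ro.from_euler('y',-np.radians(33))*Ro.from_euler('z',th)).as_matrix()
def barpts(p):
    x,y,yaw,th=p; A=axes(yaw,th)
    L=np.array([[a*.036,b*.008,c] for a in(-1,1) for b in(-1,1) for c in(.032,.070)])
    return np.array([x,y,.08])+L@A.T
def footpts(p):
    x,y,yaw,_=p; c,s=np.cos(yaw),np.sin(yaw)
    return np.array([[x+c*a*.075-s*b*.065,y+s*a*.075+c*b*.065,.018] for a,b in((1,1),(-1,1),(-1,-1),(1,-1))])
def hull(f,P,S=4):
    m=np.zeros((420*S,560*S),np.uint8); q=np.array([proj(f,X) for X in P],np.float32)*S+S/2
    cv2.fillConvexPoly(m,cv2.convexHull(q).round().astype(np.int32),1)
    return cv2.resize(m.astype(np.float32),(560,420),interpolation=cv2.INTER_AREA)
def dark(f,c):
    g=f['img'].max(2).astype(float); 
    u,v=np.round(proj(f,c)).astype(int); w=np.zeros_like(g); w[v-26:v+26,u-26:u+26]=1
    m=((g<62)*w).astype(np.uint8); n,l,st,ce=cv2.connectedComponentsWithStats(m)
    k=1+np.argmax(st[1:,4]); return (l==k).astype(np.float32)
def fit(fs,p0,free=(0,1,2,3),c=(.592,.275,.128)):
    D=[dark(f,c) for f in fs]
    def cost(q):
        p=np.array(p0,float); p[list(free)]=q
        return sum(np.abs(hull(f,barpts(p))-d).sum()/d.sum() for f,d in zip(fs,D))
    best=None
    q0=np.array(p0)[list(free)]
    for k in range(6):
        sim=np.vstack([q0]+[q0+e*(1 if k%2 else -1) for e in np.diag([[.01,.01,.15,.2][i] for i in free])])
        r=minimize(cost,q0,method='Nelder-Mead',options=dict(initial_simplex=sim,xatol=1e-4,fatol=1e-4)); q0=r.x
    p=np.array(p0,float); p[list(free)]=q0
    return p,r.fun,[d.sum() for d in D]
E
python3 - <<'E'
from fit import *
fs=[bot.grab_frame(n) for n in('side','top')]
for uv,i in(((175.6,351.4),0),((261.6,333.2),0),((190,189),1)): print('corner',ray(fs[i],uv,.018).round(4))
for th in(-1.,1.,0.3,2):
    p,c,d=fit(fs,[.597,.309,1.23,th]); print(p.round(3),round(c,3),d); print(footpts(p)[:,:2].round(3).tolist())
out=[]
for f in fs:
    im=f['img']; S=10
    A=axes(1.23,0); w=np.radians(-55); c=np.array([.597,.309,.08])+A@np.array([.058*np.cos(w),.058*np.sin(w),.018])
    u,v=np.round(proj(f,c)).astype(int); print(u,v)
    out.append(cv2.resize(im[v-20:v+20,u-20:u+20],(400,400),interpolation=cv2.INTER_CUBIC))
save({'img':np.hstack(out)},'win.png')
E
```

```text
corner [0.6788 0.3576 0.018 ]
corner [0.5105 0.265  0.018 ]
corner [0.6283 0.2124 0.018 ]
[ 0.601  0.303  1.148 -0.156] 1.16 [np.float32(462.0), np.float32(860.0)]
[[0.572, 0.398], [0.511, 0.261], [0.629, 0.208], [0.691, 0.345]]
[0.579 0.301 2.121 0.705] 1.437 [np.float32(462.0), np.float32(860.0)]
[[0.485, 0.331], [0.563, 0.203], [0.674, 0.271], [0.596, 0.399]]
[ 0.604  0.3    0.977 -0.025] 1.139 [np.float32(462.0), np.float32(860.0)]
[[0.592, 0.399], [0.508, 0.275], [0.616, 0.202], [0.7, 0.326]]
[0.605 0.3   0.944 3.139] 1.136 [np.float32(462.0), np.float32(860.0)]
[[0.596, 0.399], [0.508, 0.278], [0.614, 0.201], [0.702, 0.323]]
192 309
152 177
```

View pics/win.png

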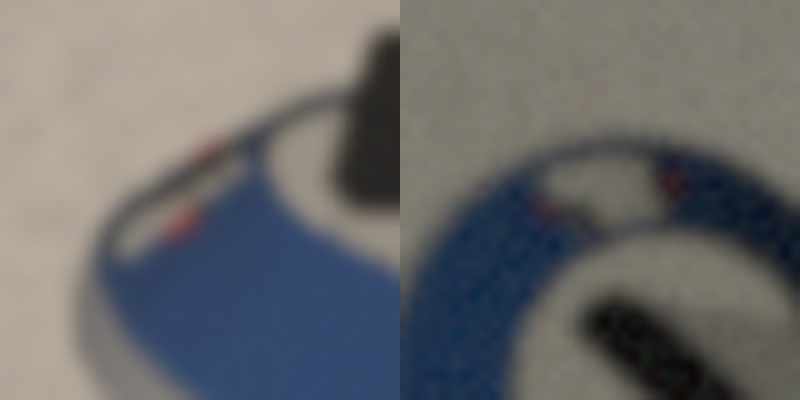

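```bash
sed -i "s/g=f\['img'\].max(2).astype(float); /I=cv2.GaussianBlur(f['img'],(3,3),0).astype(float); g=I.max(2)+4*np.clip(I[...,2]-I[...,0]-4,0,99)/; s/(g<62)/(g<TH)/" fit.py; sed -i '1i TH=62' fit.py
python3 - <<'E'
import fit
from fit import *
fs=[bot.grab_frame(n) for n in('side','top')]
print(bot.grab_frame('top')['img'][185:200,150:170].max(2).min(), [np.median(f['img']) for f in fs])
for TH in(52,62,72):
  fit.TH=TH
  for g in(fs,fs[1:],fs[:1]):
    p,c,d=fit.fit(g,[.595,.310,1.235,-.2],free=(0,1,3)); print(TH,p.round(3),round(c,3),d)
E
```

```text
10 [np.float64(85.0), np.float64(110.0)]Traceback (most recent call last):
  File "<stdin>", line 8, in <module>
AttributeError: 'function' object has no attribute 'fit'
```

```bash

python3 - <<'E'
import fit
from h import *
fs=[bot.grab_frame(n) for n in('side','top')]
for TH in(52,62,72):
  fit.TH=TH
  for g in(fs,fs[1:],fs[:1]):
    p,c,d=fit.fit(g,[.595,.310,1.235,-.2],free=(0,1,3)); print(TH,p.round(3),round(c,3),d)
  p,c,d=fit.fit(fs,[.595,.310,1.235,-.2]); print('yaw free',p.round(3),round(c,3))
print(bot.observe()['clock'])
E
```

```text
52 [ 0.597  0.304  1.235 -0.197] 0.965 [np.float32(402.0), np.float32(143.0)]
52 [ 0.597  0.304  1.235 -0.26 ] 0.438 [np.float32(143.0)]
52 [ 0.599  0.303  1.235 -0.086] 0.398 [np.float32(402.0)]
yaw free [0.606 0.298 0.841 0.026] 0.701
62 [ 0.599  0.306  1.235 -0.103] 2.177 [np.float32(445.0), np.float32(224.0)]
62 [0.584 0.247 1.235 1.58 ] 0.662 [np.float32(224.0)]
62 [ 0.599  0.306  1.235 -0.135] 0.306 [np.float32(445.0)]
yaw free [0.606 0.302 0.96  0.077] 1.99
72 [ 0.599  0.306  1.235 -0.145] 1.892 [np.float32(464.0), np.float32(323.0)]
72 [0.589 0.244 1.235 1.775] 0.533 [np.float32(323.0)]
72 [ 0.599  0.306  1.235 -0.163] 0.282 [np.float32(464.0)]
yaw free [0.606 0.302 0.958 0.06 ] 1.752
2.05
```

```bash

python3 - <<'E'
import fit
from h import *
fs=[bot.grab_frame(n) for n in('side','top')]
P=[]
for th in (-.15,-.3): 
  row=[]
  for f in fs:
    S=8;u,v=np.round(proj(f,[.59,.275,.12])).astype(int); im=cv2.resize(f['img'][v-18:v+19,u-25:u+25],(400,296),interpolation=cv2.INTER_CUBIC)
    p=[.597,.307,1.235,th]
    q=np.array([(proj(f,X)-[u-25,v-18]+.5)*S for X in fit.barpts(p)]).round().astype(int)
    for a in range(8):
      for b in(1,2,4):
        if a&b==0: cv2.line(im,tuple(map(int,q[a])),tuple(map(int,q[a|b])),(0,255,0),1)
    A=fit.axes(1.235,0)
    for r,h in((.045,.032),(.077,0.003)):
      e=np.array([(proj(f,np.array([.597,.307,.08])+A@[r*np.cos(t),r*np.sin(t),h])-[u-25,v-18]+.5)*S for t in np.linspace(0,6.28,60)]).round().astype(np.int32)
      cv2.polylines(im,[e],True,(255,255,0),1)
    row.append(im)
  P.append(np.hstack(row))
save({'img':np.vstack(P)},'ov.png')
E
```

```text
(no output)
```

View pics/ov.png

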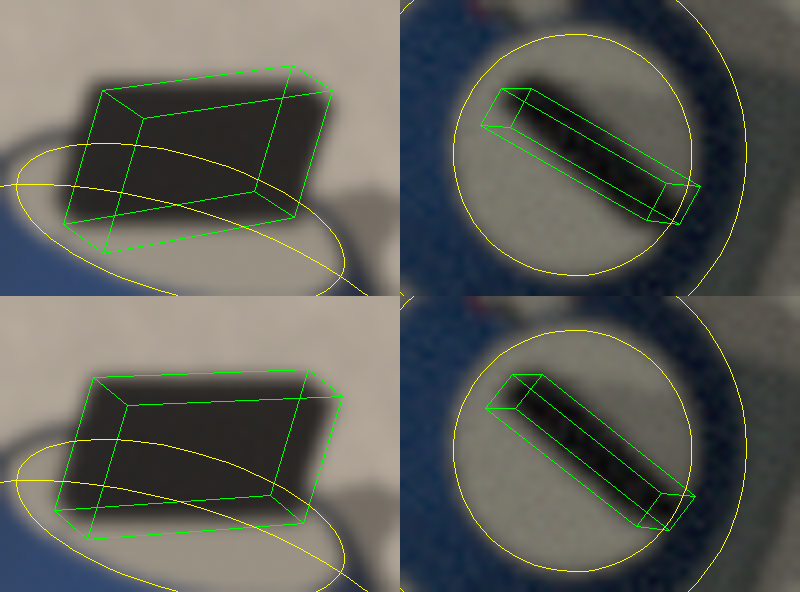

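The overlay at th=-0.3 nearly fits. The true angle is about -0.36, so mod pi only the value 2.78 lies within the stops (about digit 4.4). That leaves a turn of about +1.62 rad to reach the 7.

```bash
cat > plan.py <<'E'
from fit import *
def pose():
    s=bot.observe(); return np.array(s['position']),Ro.from_euler('xyz',s['tool_rot'])
def rows(pt,Rt,n=None,g=1.):
    p,R=pose(); w=(R.inv()*Rt).as_rotvec(); d=pt-p
    n=n or int(np.ceil(max(np.linalg.norm(d)/.045,np.linalg.norm(w)/.14)))
    print('clock',round(bot.observe()['clock'],2),'dist',np.linalg.norm(d).round(4),'ang',np.linalg.norm(w).round(3),'n',n)
    for i in range(n):
        t=R.as_matrix().T@d/n*1000; print([*t.round(1).tolist(),*(w/n).round(4).tolist(),g]); R=R*Ro.from_rotvec(w/n)
C=np.array([.599,.306,.08]); YAW=1.235
def grip(th,up):
    A=axes(YAW,th); z=-A[:,2]; y=A[:,1]; x=np.cross(y,z)
    return C+A[:,2]*(.057+.054+up), Ro.from_matrix(np.column_stack([x,y,z]))
E
python3 -c "
from plan import *
rows(*grip(2.78,.13),g=.7)"
```

```text
clock 2.15 dist 0.5991 ang 2.097 n 15
[-33.5, -21.7, 1.5, -0.0282, 0.0361, 0.1321, 0.7]
[-36.1, -17.1, -0.4, -0.0282, 0.0361, 0.1321, 0.7]
[-38.0, -12.2, -2.1, -0.0282, 0.0361, 0.1321, 0.7]
[-39.1, -7.0, -3.8, -0.0282, 0.0361, 0.1321, 0.7]
[-39.5, -1.7, -5.3, -0.0282, 0.0361, 0.1321, 0.7]
[-39.2, 3.7, -6.7, -0.0282, 0.0361, 0.1321, 0.7]
[-38.1, 9.0, -7.9, -0.0282, 0.0361, 0.1321, 0.7]
[-36.2, 14.2, -9.0, -0.0282, 0.0361, 0.1321, 0.7]
[-33.7, 19.1, -9.8, -0.0282, 0.0361, 0.1321, 0.7]
[-30.5, 23.6, -10.3, -0.0282, 0.0361, 0.1321, 0.7]
[-26.7, 27.7, -10.6, -0.0282, 0.0361, 0.1321, 0.7]
[-22.5, 31.2, -10.7, -0.0282, 0.0361, 0.1321, 0.7]
[-17.7, 34.2, -10.5, -0.0282, 0.0361, 0.1321, 0.7]
[-12.7, 36.5, -10.0, -0.0282, 0.0361, 0.1321, 0.7]
[-7.4, 38.1, -9.4, -0.0282, 0.0361, 0.1321, 0.7]
```

```bash
python3 -m jog '[[[-34,-22,1.5,-0.028,0.036,0.132,0.7],[-36,-17,-0.5,-0.028,0.036,0.132,0.7],[-38,-12,-2,-0.028,0.036,0.132,0.7],[-39,-7,-4,-0.028,0.036,0.132,0.7],[-39.5,-2,-5,-0.028,0.036,0.132,0.7]]]' 40
python3 -m jog '[[[-39,4,-7,-0.028,0.036,0.132,0.7],[-38,9,-8,-0.028,0.036,0.132,0.7],[-36,14,-9,-0.028,0.036,0.132,0.7],[-34,19,-10,-0.028,0.036,0.132,0.7],[-30,24,-10,-0.028,0.036,0.132,0.7]]]'
python3 -m jog '[[[-27,28,-11,-0.028,0.036,0.132,0.7],[-22,31,-11,-0.028,0.036,0.132,0.7],[-18,34,-10,-0.028,0.036,0.132,0.7],[-13,36,-10,-0.028,0.036,0.132,0.7],[-7,38,-9,-0.028,0.036,0.132,0.7]]]'
python3 -c "
from plan import *
print(bot.observe()['qpos'])
rows(*grip(2.78,.13),g=.7);rows(*grip(2.78,.04),g=.7)"
```

```text
clock: 2.65
position: [0.2778, 0.4658, 0.2969]
tool_rot: [3.067, -0.213, 2.26]
force: [0.4, 1.1, 0.5]
grip_width: 0.0597
finger_force: 0.0
clock: 3.15
position: [0.4177, 0.3238, 0.2904]
tool_rot: [-3.137, -0.425, 1.573]
force: [0.1, 1.4, 0.0]
grip_width: 0.06
finger_force: 0.0
clock: 3.65
position: [0.5569, 0.1818, 0.2833]
tool_rot: [-2.915, -0.533, 0.807]
force: [0.3, 1.4, 0.0]
grip_width: 0.06
finger_force: 0.0
[-0.37004355  0.43677089  0.20491727  1.95995295 -1.00214955  0.69853871
 -0.12033163]
clock 3.65 dist 0.0017 ang 0.004 n 1
[-1.1, -0.9, 0.9, 0.0014, 0.0007, -0.0038, 0.7]
clock 3.65 dist 0.0909 ang 0.004 n 3
[-0.3, -0.3, 30.3, 0.0005, 0.0002, -0.0013, 0.7]
[-0.4, -0.3, 30.3, 0.0005, 0.0002, -0.0013, 0.7]
[-0.4, -0.3, 30.3, 0.0005, 0.0002, -0.0013, 0.7]
```

```bash
python3 -m jog '[[[-0.5,-0.5,32,0,0,-0.002,0.7],[-0.5,-0.5,32,0,0,-0.002,0.7],[0,0,27,0,0,0,0.7],[0,0,0,0,0,0,0.7]]]'
python3 -c "
from plan import *
rows(*grip(2.78,.0),g=.7)
o=[]
for n,b in(('side',(165,240)),('top',(120,150))):
    f=bot.grab_frame(n); o.append(cv2.resize(f['img'][b[1]:b[1]+100,b[0]:b[0]+100],(400,400),interpolation=cv2.INTER_CUBIC))
save({'img':np.hstack(o)},'g1.png')"
```

```text
clock: 4.05
position: [0.5696, 0.2315, 0.2037]
tool_rot: [-2.916, -0.53, 0.819]
force: [-0.4, 0.2, 1.0]
grip_width: 0.06
finger_force: 0.0
clock 4.05 dist 0.0364 ang 0.008 n 1
[1.1, 3.2, 36.3, -0.0034, 0.0055, 0.0055, 0.7]
```

View pics/g1.png

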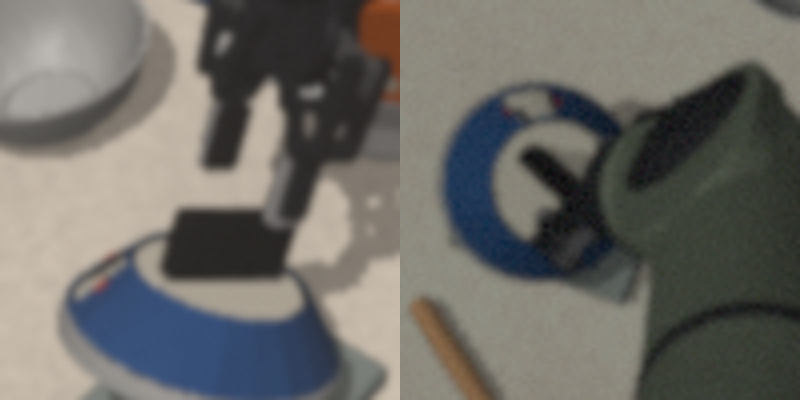

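The fingers straddle the bar above its middle (side crop, bar at about 225,240). I'll go down and close.

```bash
python3 -m jog '[[[0.5,1.5,12,-0.002,0.003,0.003,0.7],[0.5,1.5,12,-0.002,0.003,0.003,0.7],[0,0,11,0,0,0,0.7],[0,0,0,0,0,0,0.3],[0,0,0,0,0,0,0]]]' 30
python3 -m jog '[[[0,0,0,0,0,0,0],[0,0,0,0,0,0,0],[0,0,0,0,0,0,0]]]' 30
python3 -c "
from plan import *
rows(*grip(2.78,.0),n=1); print(bot.observe()['force'],bot.observe()['moment'])"
```

```text
clock: 4.65
position: [0.5799, 0.2467, 0.1767]
tool_rot: [-2.919, -0.537, 0.81]
force: [0.4, -0.6, 0.2]
grip_width: 0.0319
finger_force: 0.0
clock: 4.95
position: [0.5778, 0.2484, 0.1776]
tool_rot: [-2.915, -0.538, 0.812]
force: [-18.2, 1.0, 12.1]
grip_width: 0.0154
finger_force: 29.9
clock 4.95 dist 0.0047 ang 0.004 n 1
[-1.2, 1.6, 4.3, -0.0016, -0.003, 0.0013, 1.0]
[-18.1932056    0.9502113   12.09698629] [0.79064891 2.60241584 1.76926127]
```

```bash
python3 -c "
from plan import *
s=bot.observe();p,R=pose();print(R.inv().apply(s['force']),R.inv().apply(s['moment']),R.as_matrix().round(2).tolist())"
```

```text
[ -3.96147168 -17.20303816 -12.9071658 ] [ 2.99547618 -1.24701556  0.00734678] [[0.59, 0.79, 0.18], [0.62, -0.59, 0.52], [0.51, -0.19, -0.84]]
```

```bash
python3 -m jog '[[[0,-1.5,-1,0,0,0,0],[0,0,0,0,0,0,0]]]' 30; python3 -c "
from plan import *
s=bot.observe();p,R=pose();print(R.inv().apply(s['force']),R.inv().apply(s['moment']))"
```

```text
clock: 5.15
position: [0.5775, 0.2484, 0.1778]
tool_rot: [-2.917, -0.537, 0.811]
force: [0.5, 10.4, -12.9]
grip_width: 0.0154
finger_force: 33.1
[ 0.14701214 -3.27691335 16.24938796] [ 0.26921111 -0.380028    0.0374356 ]
```

```bash
cat > fr.py <<'E'
from plan import *
s=bot.observe();p,R=pose();print('toolF',R.inv().apply(s['force']).round(1),R.inv().apply(s['moment']).round(2),'q7',s['qpos'].round(2) if hasattr(s['qpos'],'round') else s['qpos'])
A=axes(YAW,0); y=A.T@R.as_matrix()[:,1]; print('bar th',(np.arctan2(y[1],y[0])-np.pi/2)%(2*np.pi),'tilt err',np.arccos(-A[:,2]@R.as_matrix()[:,2]).round(4))
E
python3 -m jog '[[[0,0,0,0,0,-0.1,0],[0,0,0,0,0,-0.1,0],[0,0,0,0,0,-0.1,0]]]' 30; python3 fr.py
```

```text
clock: 5.45
position: [0.5771, 0.2487, 0.1778]
tool_rot: [-3.106, -0.577, 1.167]
force: [-2.6, 10.5, -10.6]
grip_width: 0.0151
finger_force: 33.6
toolF [ 1.4 -6.  13.8] [ 1.17 -0.38  0.08] q7 [-0.29  0.64 -0.05  1.94 -1.16  0.46  0.32]
bar th 3.085003258487594 tilt err 0.0023
```

```bash
python3 -m jog '[[[0,-0.3,-0.5,0,0,-0.12,0],[0,0,-0.5,0,0,-0.12,0],[0,0,0,0,0,-0.12,0],[0,0,0,0,0,-0.12,0]]]' 30; python3 fr.py
```

```text
clock: 5.85
position: [0.5763, 0.2488, 0.1779]
tool_rot: [2.88, -0.521, 1.73]
force: [2.2, 19.7, -26.8]
grip_width: 0.0158
finger_force: 31.4
toolF [ 3.2 -3.4 32.9] [ 0.73 -0.01  0.06] q7 [-0.21  0.64 -0.16  1.93 -1.06  0.41  0.73]
bar th 3.5658991036018386 tilt err 0.0016
```

```bash
python3 -m jog '[[[0,-0.2,1,0,0,-0.12,0],[0,0,0.8,0,0,-0.12,0],[0,0,0,0,0,-0.12,0],[0,0,0,0,0,-0.12,0]]]' 30; python3 fr.py;  python3 -m jog '[[[0,0,0,0,0,-0.12,0],[0,0,0,0,0,-0.12,0],[0,0,0,0,0,-0.1,0],[0,0,0,0,0,0,0]]]' 30; python3 fr.py
```

```text
clock: 6.25
position: [0.5757, 0.2486, 0.1774]
tool_rot: [2.669, -0.345, 2.223]
force: [-19.2, -1.8, 8.2]
grip_width: 0.0153
finger_force: 37.5
toolF [ 12.4 -12.6 -11.3] [3.13 1.89 0.09] q7 [-0.13  0.64 -0.27  1.93 -0.94  0.36  1.1 ]
bar th 4.045825071547041 tilt err 0.0017
clock: 6.65
position: [0.5753, 0.2483, 0.1772]
tool_rot: [2.59, -0.178, 2.529]
force: [-20.5, -3.0, 9.6]
grip_width: 0.0157
finger_force: 37.7
toolF [ 16.5  -8.5 -13.2] [ 2.47  2.92 -0.07] q7 [-0.07  0.65 -0.35  1.93 -0.83  0.33  1.35]
bar th 4.384603051906641 tilt err 0.0017
```

```bash
python3 -m jog '[[[0,0,0,0,0,0,0.7],[0,0,0,0,0,0,0.7],[0,0,0,0,0,0,0.7],[0,0,-20,0,0,0,0.7],[0,0,-40,0,0,0,0.7]]]' 30;  python3 -m jog '[[[0,0,-40,0,0,0,0.7],[0,0,-40,0,0,0,0.7],[0,0,0,0,0,0,0.7]]]' 30; python3 - <<'E'
from plan import *
o=[]
A=axes(YAW,0)
f=[bot.grab_frame(n) for n in('side','top')]
for g in f:
    w=np.radians(-55); c=C+A@[.058*np.cos(w),.058*np.sin(w),.018]
    u,v=np.round(proj(g,c)).astype(int)
    o.append(cv2.resize(g['img'][v-14:v+26,u-14:u+26],(400,400),interpolation=cv2.INTER_CUBIC))
save({'img':np.hstack(o)},'w2.png')
E
```

```text
clock: 7.15
position: [0.5663, 0.2173, 0.2264]
tool_rot: [2.59, -0.178, 2.523]
force: [-0.0, -0.3, 0.7]
grip_width: 0.0596
finger_force: 0.0
clock: 7.45
position: [0.5536, 0.1732, 0.2989]
tool_rot: [2.585, -0.17, 2.519]
force: [0.9, 0.8, -0.4]
grip_width: 0.0597
finger_force: 0.0
```

View pics/w2.png

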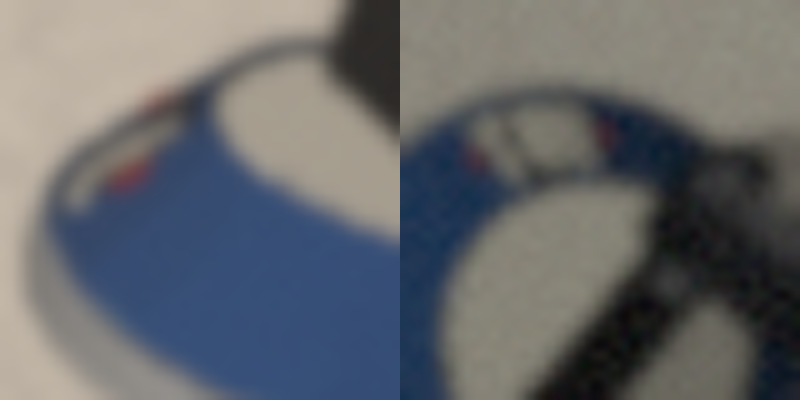

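The top crop shows a 7 read from outside, so upside down here: stem at (515,140), foot bar at (555,178). It lies about midway between the red marks at (475,158) and (605,132). A quick numeric check:

```bash
python3 - <<'E'
from plan import *
A=axes(YAW,0)
fs=[bot.grab_frame('top') for _ in range(6)]
I=np.mean([f['img'].astype(float) for f in fs],0); f=fs[0]
def ang(u,v):  # intersect with bevel cone
    R,t=np.array(f['R']),np.array(f['t']); o=-R.T@t; d=R.T@np.linalg.solve(f['intrinsics'],[u,v,1.])
    best=None
    for s in np.linspace(1.2,1.6,2001):
        q=A.T@(o+d*s-C); 
        if 0<=q[2]<=.036 and np.hypot(q[0],q[1])<=.0755-.027*q[2]/.032: return np.degrees(np.arctan2(q[1],q[0])),np.hypot(q[0],q[1])
    return (np.nan,np.nan)
w=np.radians(-55);u0,v0=np.round(proj(f,C+A@[.058*np.cos(w),.058*np.sin(w),.018])).astype(int)
red=[];dk=[]
for v in range(v0-10,v0+11):
  for u in range(u0-12,u0+13):
    r,g,b=I[v,u]; a,rad=ang(u+0.,v+0.)
    if np.isnan(a): continue
    if r-(g+b)/2>12: red.append((a,r-(g+b)/2,rad))
    if abs(a+55)<13 and .048<rad<.068 : dk.append((a,rad,r+g+b,b-r))
red=np.array(red);print(red.round(2).tolist())
for s in(red[red[:,0]<-55],red[red[:,0]>-55]): print('mark',np.average(s[:,0],weights=s[:,1]))
dk=np.array(dk);wt=np.clip(np.percentile(dk[:,2],80)-dk[:,2]-20,0,None)*(dk[:,3]<8);print('dark',np.average(dk[:,0],weights=wt))
k=wt>25;print(dk[k].round(3).tolist())
E
```

```text
[[-74.52, 15.17, 0.06]]
mark -74.52409596124534Traceback (most recent call last):
  File "<stdin>", line 21, in <module>
    raise ZeroDivisionError(
        "Weights sum to zero, can't be normalized")
ZeroDivisionError: Weights sum to zero, can't be normalized
```

```bash
python3 - <<'E'
from plan import *
A=axes(YAW,0)
fs=[bot.grab_frame('top') for _ in range(6)]
I=np.mean([f['img'].astype(float) for f in fs],0); f=fs[0]
R,t=np.array(f['R']),np.array(f['t']); o=-R.T@t
def ang(u,v):
    d=R.T@np.linalg.solve(f['intrinsics'],[u,v,1.])
    q=((o+d*np.linspace(1.2,1.6,1501)[:,None])-C)@A; r=np.hypot(q[:,0],q[:,1]); k=(q[:,2]>=0)&(q[:,2]<=.036)&(r<=.0755-.027*q[:,2]/.032)
    if not k.any(): return np.nan,np.nan
    i=np.argmax(k); return np.degrees(np.arctan2(q[i,1],q[i,0])),r[i]
w=np.radians(-55);u0,v0=np.round(proj(f,C+A@[.058*np.cos(w),.058*np.sin(w),.018])).astype(int)
L=[]
for v in range(v0-10,v0+11):
  for u in range(u0-13,u0+14):
    a,rad=ang(u,v)
    if not np.isnan(a): L.append((a,rad,*I[v,u]))
L=np.array(L); rd=L[:,2]-(L[:,3])
k=(rd>6)&(L[:,1]>.05)&(abs(L[:,0]+55)<32)
for a,s in zip(L[k],rd[k]): print(a.round(3).tolist(),s.round(1))
# angular profile of brightness over bevel radius
for lo in range(-80,-28,3):
    m=(L[:,0]>=lo)&(L[:,0]<lo+3)&(L[:,1]>.05)&(L[:,1]<.066)
    if m.any(): print(lo+1.5,L[m][:,2:].mean(0).round(),m.sum())
E
```

```text
[-72.529, 0.064, 64.667, 56.667, 59.833] 8.0
[-75.326, 0.064, 51.5, 38.667, 50.333] 12.8
[-71.581, 0.061, 78.5, 69.167, 68.0] 9.3
[-74.524, 0.061, 62.5, 44.333, 51.167] 18.2
[-77.588, 0.061, 44.0, 33.167, 48.5] 10.8
[-70.61, 0.057, 81.333, 75.167, 73.5] 6.2
[-73.713, 0.058, 59.333, 47.5, 55.0] 11.8
[-37.814, 0.063, 72.667, 59.5, 69.167] 13.2
[-39.898, 0.062, 86.833, 78.0, 79.833] 8.8
[-35.747, 0.061, 61.0, 50.333, 67.667] 10.7
[-37.793, 0.059, 72.5, 63.5, 73.833] 9.0
-78.5 [31. 35. 53.] 5
-75.5 [45. 40. 53.] 5
-72.5 [63. 58. 63.] 5
-69.5 [86. 83. 81.] 5
-66.5 [105. 103.  94.] 4
-63.5 [108. 106.  98.] 5
-60.5 [113. 111. 101.] 6
-57.5 [116. 113. 103.] 6
-54.5 [114. 111. 101.] 5
-51.5 [98. 96. 89.] 6
-48.5 [87. 86. 79.] 6
-45.5 [100.  99.  91.] 6
-42.5 [96. 95. 92.] 6
-39.5 [83. 82. 85.] 5
-36.5 [59. 60. 76.] 9
-33.5 [38. 50. 75.] 5
-30.5 [31. 49. 77.] 7
-27.5 [29. 51. 78.] 7
```

The marks' middle sits at -56° against the nominal -55°, so the yaw holds and the drum is on 7 to within about 0.02 rad. Next I'll locate the plate and slot precisely from the unobstructed first frames.

```bash
cat > loc.py <<'E'
from plan import *
def box(p,lx,ly,z0,z1):
    x,y,a=p; c,s=np.cos(a),np.sin(a)
    return [[x+c*i*lx/2-s*j*ly/2,y+s*i*lx/2+c*j*ly/2,z] for i in(-1,1) for j in(-1,1) for z in(z0,z1)]
def fitbox(fs,Ms,p0,dims,ign=None,W=None):
    def cost(q):
        t=0
        for k,(f,m) in enumerate(zip(fs,Ms)):
            w=1 if ign is None else 1-hull(f,box(q,*ign))
            t+=(np.abs(hull(f,box(q,*dims))-m)*w).sum()/m.sum()
        return t
    q=np.array(p0,float)
    for k in range(5):
        sg=1 if k%2 else -1
        r=minimize(cost,q,method='Nelder-Mead',options=dict(initial_simplex=np.vstack([q]+[q+sg*e for e in np.diag([.008,.008,.08])]),xatol=1e-5,fatol=1e-5)); q=r.x
    return q.round(4),round(r.fun,3)
E
python3 - <<'E'
from loc import *
fs=[]
for n in('side','top'):
    f=dict(bot.grab_frame(n)); f['img']=cv2.cvtColor(cv2.imread(f'pics/{n}0.png'),cv2.COLOR_BGR2RGB); fs.append(f)
def orange(f,c,r=40):
    I=f['img'].astype(float); u,v=np.round(proj(f,c)).astype(int); sat=I[...,0]-I[...,2]
    w=np.zeros(sat.shape,bool); w[v-r:v+r,u-r:u+r]=1
    n,l,st,_=cv2.connectedComponentsWithStats(((sat>SAT)&w).astype(np.uint8)); k=1+np.argmax(st[1:,4]); return (l==k).astype(np.float32)
for SAT in(32,40):
    Ms=[orange(f,[.535,.055,.08],28) for f in fs]; print([m.sum() for m in Ms])
    for name,a,b in(('both',fs,Ms),('top',fs[1:],Ms[1:]),('side',fs[:1],Ms[:1])):
        print('plate',name,*fitbox(a,b,[.535,.056,.12],(.11,.014,.008,.108),ign=(.13,.07,0,.031)))
g=fs[1]
I=cv2.GaussianBlur(g['img'],(3,3),0).max(2)
for q,c,wd in(('narrow',(.517,-.165),.009),('fit',(.529,-.255),.018),('wide',(.536,-.334),.028)):
    h=hull(g,box((*c,.11),.134,.05,.0505,.051))>.5
    for T in(45,52):
        m=((I<T)&h).astype(np.float32); 
        if m.sum()>30: print(q,T,m.sum(),*fitbox([g],[m],[*c,.11],(.124,wd,.0505,.051)))
E
```

```text
[np.float32(1239.0), np.float32(213.0)]
plate both [0.5399 0.052  0.1681] 0.036
plate top [0.5397 0.055  0.1351] 0.006
plate side [0.5408 0.0499 0.1152] 0.016
[np.float32(1170.0), np.float32(198.0)]
plate both [0.54   0.053  0.1296] 0.022
plate top [0.5394 0.0576 0.0614] 0.009
plate side [0.54   0.0526 0.1104] 0.012
narrow 52 78.0 [ 0.5203 -0.1659  0.0838] 0.548
fit 45 156.0 [ 0.532  -0.2499  0.055 ] 0.512
fit 52 191.0 [ 0.5283 -0.2499  0.0686] 0.234
wide 45 272.0 [ 0.5367 -0.3357  0.0971] 0.322
wide 52 312.0 [ 0.5359 -0.3344  0.056 ] 0.167
```

```bash
cat >> loc.py <<'E'
def down(x,y,z,yaw): return np.array([x,y,z]),Ro.from_euler('xyz',[np.pi,0,yaw])
E
python3 - <<'E'
from loc import *
fs=[]
for n in('side','top'):
    f=dict(bot.grab_frame(n)); f['img']=cv2.cvtColor(cv2.imread(f'pics/{n}0.png'),cv2.COLOR_BGR2RGB); fs.append(f)
for SAT in(32,40,48):
    Ms=[]
    for f in fs:
        I=f['img'].astype(float); u,v=np.round(proj(f,[.535,.055,.06])).astype(int); w=np.zeros(I.shape[:2],bool); w[v-28:v+28,u-28:u+28]=1
        n,l,st,_=cv2.connectedComponentsWithStats((((I[...,0]-I[...,2])>SAT)&w).astype(np.uint8)); Ms.append((l==1+np.argmax(st[1:,4])).astype(np.float32))
    def cost(q,k=(1,1)):
        a=np.abs(hull(fs[0],box(q,.11,.014,.03,.108))-Ms[0])*(1-hull(fs[0],box(q,.13,.07,0,.03))); b=np.abs(hull(fs[1],box(q,.11,.014,.008,.108))-Ms[1])
        return k[0]*a.sum()/Ms[0].sum()+k[1]*b.sum()/Ms[1].sum()
    for k in((1,1),(0,1)):
        q=np.array([.537,.054,.12])
        for i in range(4):
            r=minimize(cost,q,args=(k,),method='Nelder-Mead',options=dict(initial_simplex=np.vstack([q]+[q+(-1)**i*e for e in np.diag([.006,.006,.06])]))); q=r.x
        print(SAT,k,q.round(4),round(r.fun,3),[m.sum() for m in Ms])
rows(*down(.538,.054,.25,.11),g=.6)
E
```

```text
32 (1, 1) [0.5399 0.0562 0.1247] 0.272 [np.float32(1239.0), np.float32(213.0)]
32 (0, 1) [0.5433 0.0572 0.1247] 0.204 [np.float32(1239.0), np.float32(213.0)]
40 (1, 1) [0.54   0.0558 0.1186] 0.334 [np.float32(1170.0), np.float32(198.0)]
40 (0, 1) [0.5431 0.057  0.1258] 0.289 [np.float32(1170.0), np.float32(198.0)]
48 (1, 1) [0.5408 0.0563 0.1383] 0.422 [np.float32(1113.0), np.float32(184.0)]
48 (0, 1) [0.5431 0.0566 0.1451] 0.377 [np.float32(1113.0), np.float32(184.0)]
clock 8.35 dist 0.1305 ang 2.396 n 18
[-3.7, -6.1, -1.5, 0.0026, -0.0406, 0.1267, 0.6]
[-4.5, -5.6, -1.4, 0.0026, -0.0406, 0.1267, 0.6]
[-5.2, -4.9, -1.2, 0.0026, -0.0406, 0.1267, 0.6]
[-5.8, -4.2, -0.9, 0.0026, -0.0406, 0.1267, 0.6]
[-6.3, -3.5, -0.7, 0.0026, -0.0406, 0.1267, 0.6]
[-6.7, -2.7, -0.4, 0.0026, -0.0406, 0.1267, 0.6]
[-7.0, -1.8, -0.1, 0.0026, -0.0406, 0.1267, 0.6]
[-7.2, -0.9, 0.2, 0.0026, -0.0406, 0.1267, 0.6]
[-7.2, 0.0, 0.5, 0.0026, -0.0406, 0.1267, 0.6]
[-7.1, 0.9, 0.8, 0.0026, -0.0406, 0.1267, 0.6]
[-6.9, 1.8, 1.1, 0.0026, -0.0406, 0.1267, 0.6]
[-6.6, 2.7, 1.3, 0.0026, -0.0406, 0.1267, 0.6]
[-6.1, 3.5, 1.6, 0.0026, -0.0406, 0.1267, 0.6]
[-5.6, 4.3, 1.8, 0.0026, -0.0406, 0.1267, 0.6]
[-4.9, 4.9, 2.0, 0.0026, -0.0406, 0.1267, 0.6]
[-4.2, 5.5, 2.2, 0.0026, -0.0406, 0.1267, 0.6]
[-3.3, 6.0, 2.3, 0.0026, -0.0406, 0.1267, 0.6]
[-2.5, 6.4, 2.4, 0.0026, -0.0406, 0.1267, 0.6]
```

```bash
python3 -m jog '[[[-4,-6,-1.5,0.0026,-0.04,0.127,0.6],[-4.5,-5.5,-1.5,0.0026,-0.04,0.127,0.6],[-5,-5,-1,0.0026,-0.04,0.127,0.6],[-6,-4,-1,0.0026,-0.04,0.127,0.6],[-6.5,-3.5,-0.5,0.0026,-0.04,0.127,0.6]]]' 40
python3 -m jog '[[[-6.5,-2.5,-0.5,0.0026,-0.04,0.127,0.6],[-7,-2,0,0.0026,-0.04,0.127,0.6],[-7,-1,0,0.0026,-0.04,0.127,0.6],[-7,0,0.5,0.0026,-0.04,0.127,0.6],[-7,1,1,0.0026,-0.04,0.127,0.6]]]'
python3 -m jog '[[[-7,2,1,0.0026,-0.04,0.127,0.6],[-6.5,2.5,1.5,0.0026,-0.04,0.127,0.6],[-6,3.5,1.5,0.0026,-0.04,0.127,0.6],[-5.5,4.5,2,0.0026,-0.04,0.127,0.6],[-5,5,2,0.0026,-0.04,0.127,0.6]]]'
python3 -m jog '[[[-4,5.5,2,0.0026,-0.04,0.127,0.6],[-3.5,6,2.5,0.0026,-0.04,0.127,0.6],[-2.5,6.5,2.5,0.0026,-0.04,0.127,0.6],[0,0,0,0,0,0,0.6]]]'
python3 -c "
from loc import *
print(bot.observe()['qpos'])
rows(*down(.54,.056,.139,.123),g=.6)"
```

```text
clock: 8.85
position: [0.549, 0.1413, 0.2822]
tool_rot: [2.764, -0.287, 1.84]
force: [-0.3, 0.6, -1.1]
grip_width: 0.051
finger_force: 0.0
clock: 9.35
position: [0.5447, 0.1086, 0.2699]
tool_rot: [2.973, -0.265, 1.148]
force: [-0.1, 0.1, -0.6]
grip_width: 0.0515
finger_force: 0.0
clock: 9.85
position: [0.541, 0.0751, 0.2569]
tool_rot: [3.119, -0.121, 0.485]
force: [0.1, 0.3, 0.5]
grip_width: 0.0512
finger_force: 0.0
clock: 10.25
position: [0.5389, 0.0542, 0.2487]
tool_rot: [-3.134, -0.002, 0.105]
force: [0.0, 0.8, -0.2]
grip_width: 0.0513
finger_force: 0.0
[-0.77711023  0.60957178  0.83172581  1.90542301 -0.58858284  0.8863001
 -1.11188622]
clock 10.25 dist 0.1097 ang 0.02 n 3
[0.4, -0.3, 36.6, -0.0025, -0.0007, -0.0061, 0.6]
[0.4, -0.4, 36.6, -0.0025, -0.0007, -0.0061, 0.6]
[0.4, -0.4, 36.6, -0.0025, -0.0007, -0.0061, 0.6]
```

```bash
python3 -m jog '[[[0.4,-0.4,37,-0.0025,-0.0007,-0.006,0.6],[0.4,-0.4,37,-0.0025,-0.0007,-0.006,0.6],[0.4,-0.4,36,-0.0025,-0.0007,-0.006,0.6],[0,0,0,0,0,0,0.6]]]' 40
python3 -m jog '[[[0,0,0,0,0,0,0.3],[0,0,0,0,0,0,0.1],[0,0,0,0,0,0,0.1],[0,0,0,0,0,0,0],[0,0,0,0,0,0,0]]]' 30
python3 fr.py
```

```text
clock: 10.65
position: [0.5383, 0.0571, 0.1363]
tool_rot: [-3.14, 0.003, 0.129]
force: [-0.2, 0.4, 0.3]
grip_width: 0.0515
finger_force: 0.0
clock: 11.15
position: [0.5406, 0.057, 0.1409]
tool_rot: [-3.14, -0.004, 0.126]
force: [-1.8, -0.2, 11.8]
grip_width: 0.0136
finger_force: 36.6
toolF [ -1.8  -0.  -11.8] [ 0.1  -0.37 -0.17] q7 [-0.67  0.75  0.66  1.96 -0.74  0.68 -0.98]
bar th 2.1061702768420183 tilt err 0.5725
```

```bash
python3 -m jog '[[[0,0,-15,0,0,0,0],[0,0,-30,0,0,0,0],[0,0,-40,0,0,0,0],[0,0,0,0,0,0,0]]]' 60
python3 -c "
from loc import *
rows(*down(.529,-.252,.225,.10),g=0)"
```

```text
clock: 11.55
position: [0.5413, 0.0562, 0.2295]
tool_rot: [-3.14, -0.008, 0.125]
force: [-0.1, -0.5, -2.5]
grip_width: 0.0136
finger_force: 59.0
clock 11.55 dist 0.3085 ang 0.026 n 7
[-7.3, 43.5, 0.5, -0.0003, -0.0011, 0.0036, 0]
[-7.1, 43.5, 0.5, -0.0003, -0.0011, 0.0036, 0]
[-6.9, 43.5, 0.5, -0.0003, -0.0011, 0.0036, 0]
[-6.8, 43.5, 0.6, -0.0003, -0.0011, 0.0036, 0]
[-6.6, 43.6, 0.6, -0.0003, -0.0011, 0.0036, 0]
[-6.5, 43.6, 0.6, -0.0003, -0.0011, 0.0036, 0]
[-6.3, 43.6, 0.6, -0.0003, -0.0011, 0.0036, 0]
```

```bash
python3 -m jog '[[[-7,30,0.5,0,0,0.004,0],[-7,43,0.5,0,0,0.004,0],[-7,43,0.5,0,0,0.004,0],[-7,43,0.5,0,0,0.004,0],[-7,43,0.5,0,0,0.004,0]]]' 60
python3 -m jog '[[[-6,43,0.5,0,0,0.003,0],[-6,43,0.5,0,0,0.003,0],[-2,17,0,0,0,0,0],[0,0,0,0,0,0,0]]]' 60
python3 - <<'E'
from loc import *
o=[]
P=[pose()[0] for _ in range(1)]
for n,w in(('side',(.529,-.252,.1)),('top',(.529,-.252,.05))):
    f=bot.grab_frame(n); u,v=np.round(proj(f,w)).astype(int); P.append(pose()[0])
    o.append(cv2.resize(f['img'][v-50:v+50,u-50:u+50],(400,400),interpolation=cv2.INTER_CUBIC))
    for q in('plate','slot_fit'):
        print(n,q,[(round(d['conf'],2),np.round(d['xyz'],3).tolist()) for d in bot.spot_point(q,f)[:5]])
print(np.round(P,4)); rows(*down(.529,-.252,.225,.10),n=1,g=0)
save({'img':np.hstack(o)},'h.png')
E
```

```text
clock: 12.05
position: [0.5283, -0.1496, 0.2223]
tool_rot: [-3.14, -0.002, 0.106]
force: [1.6, 0.6, -2.3]
grip_width: 0.0132
finger_force: 58.9
clock: 12.45
position: [0.5244, -0.2551, 0.2212]
tool_rot: [3.141, -0.002, 0.096]
force: [0.4, -0.4, -0.8]
grip_width: 0.0134
finger_force: 59.2
side plate [(0.91, [0.328, -0.214, -0.002]), (0.9, [0.36, -0.045, -0.001]), (0.67, [0.355, 0.122, 0.003]), (0.63, [0.52, -0.256, 0.09])]
side slot_fit [(0.72, [0.525, -0.251, 0.004])]
top plate [(0.92, [0.332, -0.215, 0.002])]
top slot_fit []
[[ 0.5244 -0.2551  0.2212]
 [ 0.5248 -0.2531  0.2209]
 [ 0.5256 -0.2508  0.2205]]
clock 12.75 dist 0.0058 ang 0.002 n 1
[3.2, 1.5, -4.6, -0.0017, -0.0013, 0.0012, 0]
```

View pics/h.png

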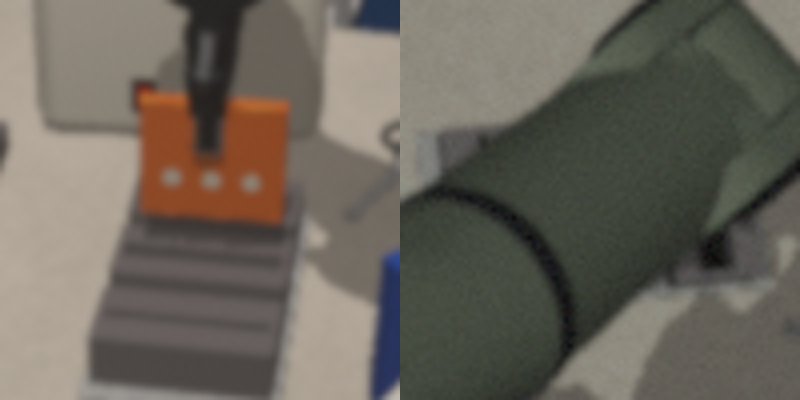

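```bash
python3 - <<'E'
from loc import *
live=[bot.grab_frame(n) for n in('side','top')]
fs=[]
for n,f in zip(('side','top'),live):
    f=dict(f); f['img']=cv2.cvtColor(cv2.imread(f'pics/{n}0.png'),cv2.COLOR_BGR2RGB); fs.append(f)
for i,f in enumerate(fs):
    I=f['img'].max(2); roi=hull(f,box((.528,-.251,.1),.19,.31,0,.06))>0
    for T in ((105,115,125) if i==0 else (75,82,88)):
        n,l,st,_=cv2.connectedComponentsWithStats(((I<T)&roi).astype(np.uint8)); m=(l==1+np.argmax(st[1:,4])).astype(np.uint8)
        m=cv2.morphologyEx(m,cv2.MORPH_CLOSE,np.ones((7,7))).astype(np.float32)
        print('rack',i,T,m.sum(),*fitbox([f],[m],[.528,-.251,.1],(.138,.236,.008,.051)))
# held plate
ps=[]
Im=[]
for _ in range(8):
    g=bot.grab_frame('side'); Im.append(g['img'].astype(float)); ps.append(np.r_[pose()[0],bot.observe()['tool_rot'][2]])
print('tcp',np.mean(ps,0).round(4),np.std(ps,0).round(4)); z=np.mean(ps,0)[2]-.131
I=np.mean(Im,0); roi=hull(g,box((.527,-.252,.1),.15,.07,z-.02,z+.12))>0
for S in(32,40,48):
    n,l,st,_=cv2.connectedComponentsWithStats((((I[...,0]-I[...,2])>S)&roi).astype(np.uint8)); m=(l==1+np.argmax(st[1:,4])).astype(np.uint8)
    m=cv2.morphologyEx(m,cv2.MORPH_CLOSE,np.ones((25,25))).astype(np.float32)
    for dz in(-.004,0,.004): print('plate',S,dz,m.sum(),*fitbox([g],[m],[.527,-.252,.1],(.11,.014,z+dz,z+dz+.1)))
E
```

```text
rack 0 105 2312.0 [ 0.5275 -0.2537  0.0924] 0.082
rack 0 115 2394.0 [ 0.5279 -0.2527  0.0848] 0.054
rack 0 125 2483.0 [ 0.5274 -0.2499  0.0795] 0.026
rack 1 75 936.0 [ 0.5287 -0.253   0.0533] 2.714
rack 1 82 3421.0 [ 0.5273 -0.2534  0.0752] 0.063
rack 1 88 3531.0 [ 0.5281 -0.2536  0.0823] 0.063
tcp [ 0.5254 -0.2518  0.2202  0.0999] [0.0001 0.0002 0.     0.0003]
plate 32 -0.004 1245.0 [ 0.5254 -0.2571  0.0775] 0.076
plate 32 0 1245.0 [ 0.5245 -0.2508  0.0834] 0.066
plate 32 0.004 1245.0 [ 0.523  -0.2448  0.0829] 0.057
plate 40 -0.004 1179.0 [ 0.5255 -0.2571  0.0767] 0.04
plate 40 0 1179.0 [ 0.5243 -0.2505  0.08  ] 0.037
plate 40 0.004 1179.0 [ 0.5228 -0.245   0.0888] 0.035
plate 48 -0.004 1161.0 [ 0.526  -0.2577  0.0783] 0.036
plate 48 0 1161.0 [ 0.5243 -0.2507  0.1035] 0.033
plate 48 0.004 1161.0 [ 0.5229 -0.2448  0.1006] 0.033
```

```bash
python3 -m jog '[[[2.5,0.5,12,0,0,0.012,0],[0,0,12,0,0,0,0],[0,0,6,0,0,0,0],[0,0,0,0,0,0,0]]]' 60;  python3 fr.py
python3 -m jog '[[[0,0,4,0,0,0,0],[0,0,4,0,0,0,0],[0,0,3,0,0,0,0],[0,0,0,0,0,0,0]]]' 60; python3 fr.py
```

```text
clock: 13.65
position: [0.5274, -0.2521, 0.1888]
tool_rot: [-3.14, 0.001, 0.087]
force: [-0.6, 0.2, -2.4]
grip_width: 0.013
finger_force: 59.2
toolF [-0.6 -0.3  2.4] [-0.01 -0.   -0.  ] q7 [-0.12  0.73  0.71  1.83 -0.64  0.82 -0.57]
bar th 2.0629271647164718 tilt err 0.5744
clock: 14.05
position: [0.5278, -0.2521, 0.1789]
tool_rot: [-3.14, -0.001, 0.088]
force: [-0.1, 0.9, -1.7]
grip_width: 0.0132
finger_force: 59.2
toolF [-0.  -0.9  1.7] [ 0.01 -0.01 -0.01] q7 [-0.11  0.74  0.7   1.84 -0.65  0.8  -0.56]
bar th 2.0633195154020703 tilt err 0.5742
```

```bash
python3 -m jog '[[[0,0,3,0,0,0,0],[0,0,2,0,0,0,0],[0,0,0,0,0,0,0]]]' 60; python3 fr.py
python3 -m jog '[[[0,0,2,0,0,0,0],[0,0,2,0,0,0,0],[0,0,0,0,0,0,0]]]' 60; python3 fr.py
```

```text
clock: 14.35
position: [0.5278, -0.2521, 0.174]
tool_rot: [-3.14, -0.001, 0.088]
force: [0.1, 0.1, -2.0]
grip_width: 0.0131
finger_force: 59.2
toolF [ 0.1 -0.1  2. ] [ 0.   -0.06  0.07] q7 [-0.11  0.75  0.69  1.84 -0.66  0.8  -0.56]
bar th 2.0633439112803478 tilt err 0.5742
clock: 14.65
position: [0.5278, -0.2521, 0.1699]
tool_rot: [-3.14, -0.001, 0.088]
force: [-0.8, -0.4, -1.9]
grip_width: 0.0132
finger_force: 59.2
toolF [-0.8  0.4  1.9] [-0.01 -0.02 -0.01] q7 [-0.11  0.76  0.69  1.84 -0.66  0.79 -0.55]
bar th 2.0633435785076104 tilt err 0.5743
```

No contact at about 12 mm below the mouth, so the plate is in the slot. I'll keep going down.

```bash
python3 -m jog '[[[0,0,6,0,0,0,0],[0,0,6,0,0,0,0],[0,0,4,0,0,0,0],[0,0,2,0,0,0,0],[0,0,0,0,0,0,0]]]' 60; python3 fr.py
python3 -m jog '[[[0,0,1.5,0,0,0,0],[0,0,1.5,0,0,0,0],[0,0,0,0,0,0,0]]]' 60; python3 fr.py
```

```text
clock: 15.15
position: [0.5278, -0.2522, 0.1519]
tool_rot: [-3.14, -0.001, 0.087]
force: [0.1, 0.2, -2.4]
grip_width: 0.0133
finger_force: 59.2
toolF [ 0.1 -0.2  2.4] [-0.02  0.07  0.01] q7 [-0.09  0.78  0.66  1.85 -0.68  0.76 -0.54]
bar th 2.0632359232639796 tilt err 0.5743
clock: 15.45
position: [0.5279, -0.2522, 0.1492]
tool_rot: [-3.14, -0.001, 0.087]
force: [-0.3, 0.3, -1.9]
grip_width: 0.0133
finger_force: 59.3
toolF [-0.3 -0.3  1.9] [ 0.03 -0.06 -0.03] q7 [-0.09  0.78  0.66  1.85 -0.69  0.75 -0.53]
bar th 2.0633324617704805 tilt err 0.5743
```

```bash
python3 -m jog '[[[0,0,1,0,0,0,0],[0,0,0,0,0,0,0]]]' 60; python3 fr.py
python3 -m jog '[[[0,0,1,0,0,0,0],[0,0,0,0,0,0,0]]]' 60; python3 fr.py
python3 -m jog '[[[0,0,1,0,0,0,0],[0,0,0,0,0,0,0]]]' 60; python3 fr.py
```

```text
clock: 15.65
position: [0.5278, -0.2525, 0.149]
tool_rot: [-3.14, -0.002, 0.087]
force: [-5.4, 1.1, 14.1]
grip_width: 0.0134
finger_force: 61.7
toolF [ -5.3  -1.6 -14.1] [ 0.69 -0.94 -0.06] q7 [-0.09  0.78  0.66  1.85 -0.69  0.75 -0.53]
bar th 2.0629260622135517 tilt err 0.5739
clock: 15.85
position: [0.5278, -0.2526, 0.149]
tool_rot: [-3.14, -0.002, 0.087]
force: [-12.3, 5.5, 34.6]
grip_width: 0.0134
finger_force: 64.6
toolF [-11.7  -6.6 -34.7] [ 1.78 -2.03 -0.01] q7 [-0.09  0.78  0.66  1.85 -0.69  0.75 -0.53]
bar th 2.0625119390335778 tilt err 0.5733
clock: 16.05
position: [0.5279, -0.2529, 0.1488]
tool_rot: [-3.14, -0.003, 0.086]
force: [-15.8, 6.3, 52.3]
grip_width: 0.0135
finger_force: 67.0
toolF [-15.1  -7.7 -52.4] [ 2.36 -2.93  0.03] q7 [-0.09  0.78  0.66  1.85 -0.69  0.75 -0.53]
bar th 2.0620484527260228 tilt err 0.573
```

The floor is reached at TCP z 0.149, and the value predicted from the grasp was 0.0161 + 0.133. I'll relieve the push, open and back off.

```bash
python3 -m jog '[[[0,0,-2.5,0,0,0,0],[0,0,0,0,0,0,0.1],[0,0,0,0,0,0,0.25],[0,0,0,0,0,0,0.4],[0,0,0,0,0,0,0.4]]]' 20
python3 -m jog '[[[0,0,-15,0,0,0,0.4],[0,0,-40,0,0,0,0.4],[0,0,-45,0,0,0,0.4],[0,0,-45,0,0,0,0.4],[-45,0,-10,0,0,0,0.4]]]'
python3 -m jog '[[[-45,0,0,0,0,0,0.4],[0,-45,0,0,0,0,0.4],[0,-45,0,0,0,0,0.4],[0,-45,0,0,0,0,0.4],[0,-45,0,0,0,0,0.4]]]'
python3 - <<'E'
from loc import *
o=[]
for n in('side','top'):
    f=bot.grab_frame(n); o.append(cv2.resize(f['img'],(400,300))); 
    u,v=np.round(proj(f,(.53,-.25,.06))).astype(int); o.append(cv2.resize(f['img'][v-36:v+39,u-50:u+50],(400,300),interpolation=cv2.INTER_CUBIC))
    print(n,[(round(d['conf'],2),np.round(d['xyz'],3).tolist()) for d in bot.spot_point('plate',f)[:6]])
save({'img':np.vstack([np.hstack(o[:2]),np.hstack(o[2:])])},'end.png')
E
```

```text
clock: 16.55
position: [0.5279, -0.2521, 0.1485]
tool_rot: [-3.14, -0.001, 0.088]
force: [-0.0, -0.3, 0.1]
grip_width: 0.034
finger_force: 0.0
clock: 17.05
position: [0.4868, -0.2566, 0.3084]
tool_rot: [3.139, -0.008, 0.091]
force: [-1.1, -0.8, 0.5]
grip_width: 0.034
finger_force: 0.0
clock: 17.55
position: [0.4218, -0.0801, 0.3045]
tool_rot: [-3.139, -0.002, 0.086]
force: [1.1, -0.0, 0.3]
grip_width: 0.0341
finger_force: 0.0
side [(0.93, [0.35, 0.122, 0.002]), (0.87, [0.36, -0.044, -0.0]), (0.75, [0.324, -0.214, -0.001]), (0.65, [0.524, -0.253, 0.02])]
top [(0.7, [0.355, 0.123, 0.002]), (0.69, [0.33, -0.215, 0.003]), (0.53, [0.525, -0.252, 0.016])]
```

View pics/end.png

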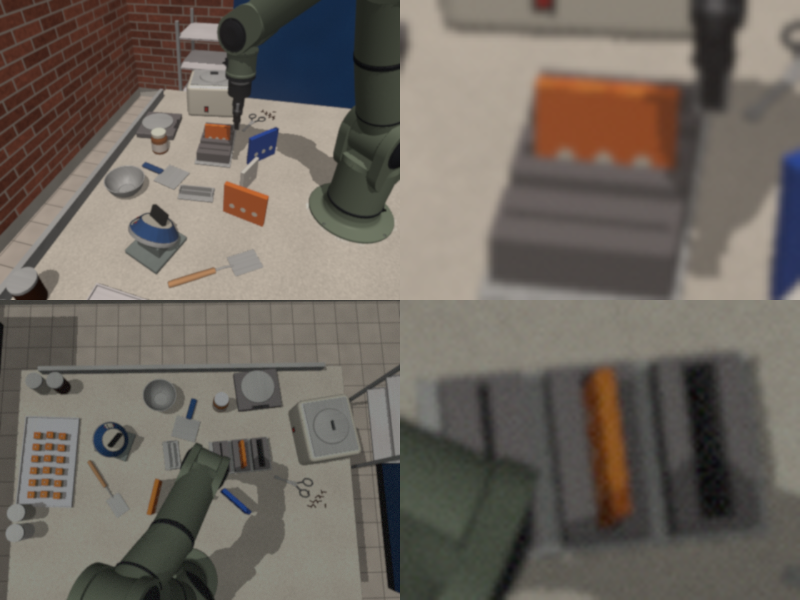

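The plate stands upright in the middle slot (top crop at 610,445) with its underside at about 0.016 m, and the other things look where they were. I'm handing in.

```bash
python3 -c "
from workcell import bot
print(bot.job_done())"
```

```text
the job is handed in; nothing more can be done
None
```

The job is handed in: the drum was turned to 7 and released, then the orange plate was set upright on the floor of the 18 mm slot; I saw no other things displaced, and it took about 18 s of the 67 s.

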